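Put the hardness tester's kit back into its own pockets

TASK

The four parts of the hardness tester's kit in the printed storage grid (four coloured modules) have been put away in one another's pockets: the two big parts perch on pockets too small for them and the two small parts rattle in the big ones. Swap them round so that each stands upright, let go and all the way down on the floor of the pocket cut to its own shape and size; the dark grey felt pad is free for setting a part down on the way.

Things in the scene. Friction and masses are not known exactly. Their poses are not given: they have to be found in the camera images.
- sleeve_centre (a point): Brass sleeve (yellow metal ring), outer diameter 26 mm, 20 mm high, upright. The point is its centre, half-way up; z is its axis.
- loupe_centre (a point): Black eye loupe standing on its wide foot (foot 35 mm in diameter and 14 mm high; above it a barrel 28 mm in diameter), 41 mm high in all. The point is its centre, half-way up; z is its axis.
- disc_centre (a point): Steel hardness reference block, a flat plain disc, diameter 56 mm, 16 mm thick, lying flat. The point is its centre, half-way up; z is its axis.
- vblock_centre (a point): Steel V-block, 38 mm along its x, 40 mm along its y, 35 mm high, 0.28 kg, its V groove on top running along its x. The point is its centre, half-way up; its two flat outer sides face +y and -y and suit a grasp.
- pocket_sleeve_floor (a point): Pocket of the brass sleeve, in the dark red module: round, diameter 38 mm, 7 mm deep, grey floor. Each pocket is in the middle of a fixed printed plastic module 92 mm square with a flat top 17 mm above the bench. The point is the centre of the pocket's floor, 10 mm above the bench; x and y run along the module's sides.
- pocket_loupe_floor (a point): Pocket of the loupe, in the ochre yellow module: round, diameter 47 mm, 7 mm deep. The point is the centre of its floor, 10 mm above the bench. The four modules stand 94 mm apart, two by two in any order, on a black base plate 198 mm square; a part that perches on a module hides its pocket, so go by the module's colour.
- pocket_disc_floor (a point): Pocket of the reference block, in the dark blue module: round, diameter 72 mm (the biggest), 7 mm deep. The point is the centre of its floor, 10 mm above the bench.
- pocket_vblock_floor (a point): Pocket of the V-block, in the pale green module: the only square one, 54 mm along its x and 56 mm along its y, 7 mm deep. The point is the centre of its floor, 10 mm above the bench; set the V-block in square to it (either way round).
- pad: Empty dark grey felt pad, 130 mm square, 3 mm thick, fixed flat on the bench beside the grid: the free spot. The origin is the centre of its underside.
Mind the look-alikes: they are no part of the job. Several things look just like the part that bears pocket_disc_floor: the one meant starts nearest to the robot's base.

How it is judged:
By the outcome, as a careful person would: the job done as asked, in the order asked, and still so for the second after the job is handed in, with the robot touching nothing.
It also fails if it takes over 136 s, if anything falls off the work surface, if the arm or the gripper's body presses on something with over 40 N, if the wrist force passes 120 N, or if a joint passes its speed limit or range.

ROBOT

A 6-joint arm with a two-finger parallel gripper is mounted at the origin on a cart in front of the work surface, level with it; the furniture and walls round the work are solid. World frame = base frame: x ahead of the robot, y to its left, z up, the work surface at z = 0. Lengths are in mm, angles in rad, forces in N, time in s.
With the tool pointing down it reaches from about 275 to 750 mm from the base axis. Payload 10.2 kg.
Tool frame: the origin (TCP) lies midway between the tips of the shut fingers; the grasp point (between the pads) lies 19 mm behind it; z points along the fingers, y is the direction in which the jaws open and shut (so a half turn about z gives the same grasp; the last joint's range is limited). The gripper opens to 85 mm and grips with 20 to 120 N. Pads are 22 mm wide; open, the fingers measure 114 mm over their backs; the gripper's body (76 mm by 85 mm) begins 54 mm behind the grasp point. The pads swing forward as they close: fully open they stand 13 mm farther back than shut.
Start: joints at [0.883, 0.313, 1.498, -0, 1.331, -0.223], TCP at [235.341, 469.303, 231.294] pointing down, gripper open.
Joint ranges: [-2.94, 2.94], [-0.97, 2.17], [0.19, 2.56], [-1.23, 4.37], [0.02, 3.11], [-2.88, 2.88]. Speed limits (rad/s): [2.39, 2.39, 3.01, 3.14, 3.14, 3.14].

INTERFACE

Orientations are given as a unit quaternion [w, x, y, z].
In Python, from rig import sense, optics, ctrl gives the robot as it stands.
- The arm moves only by the tool play_rows, never from a script. Its argument "plan" is a list of rows, each a list of 7 numbers: the shift along the world's x, y, z in mm, then the turn, a rotation vector about the world's x, y, z in rad, then the opening, from -1 (shut) to 1 (fully open), so that 0 is half open. A call has 1 to 5 rows; each row shifts and turns the pose as measured when the row begins; what a row does not reach is not made up. A row lasts 1/12 s, in which the tool goes at most 41.7 mm and 7.16 degrees, less where a joint would pass 70% of its speed; a pose out of reach is approached as far as the arm can. A call is refused whole if a number of a shift passes 41.7 or a number of a turn 0.125, either way. A call with a gripper value outside its range is refused whole. The fingers move at their own pace and stop on an object; "grip_force" is the grip in N (left out, the last holds). Time passes only in rows, so rows that do not move let the fingers close. It gives the time, the measured TCP pose, the force and the opening at its end, in the units of the state.
- sense(): the state, without advancing time (a new reading comes with each control period).
- optics.capture(name): name is "side" or "top" or "wrist"; returns a dict with "img" (480x640x3 uint8, blue, green, red), "fx", "fy", "cx", "cy" (pixels), "world_to_cam" (4x4, takes a point from world to camera coordinates). Camera axes: x right, y up, looking along -z (the intrinsics and any distortion apply to the point x, -y, -z); pixel columns grow to the right and rows downward; lengths in mm; the calibration is good to about 2 mm. A picture is of the moment at which its call begins. There is no depth.
- ctrl.finish_job(): hands the job in, once; it reports no verdict.
The state is a dict: "time_s": time; "joints": joint angles; "dq": joint speeds; "tau": joint torques, N m; "eef_pos": TCP position; "ee_rot": TCP orientation; "force": force on the tool from outside, world axes, zero at the start; "wrist_torque": the same for the moment, N m; "grip_width": opening from 0.0 (shut) to 1.0 (fully open).
Only numpy, scipy, OpenCV 4.12 (cv2) and the standard library are available. Lean on these libraries where they do the work, as an engineer would, in place of code of your own. Each camera call takes 0.05 s, during which the arm holds its last target. There are 200 camera calls.

## Working session

There is one attempt and no reset: what is moved stays moved. The work goes in short steps, Python scripts to look and compute and a tool call to move; the robot and the scene stay as the last step left them, time stands still between calls to the robot, and variables do not carry over. Pictures are saved under pics/ and viewed, about 12 in all and at most 16, crops included, and the job is handed in when it is done.

Besides the shell and the picture viewer there is one more tool, called after "Request:" as a command line: name --pt "numbers of a row" for each row, then --argument value for the rest. play_rows: Moves the arm, as the interface text tells. Its arguments: {"type":"object","properties":{"plan":{"type":"array"},"grip_force":{"type":"number"}},"required":["plan"]}

```bash
ls; mkdir -p pics; python3 - <<'E'
from rig import sense, optics, ctrl
import cv2
s=sense(); print({k:s[k] for k in ("time_s","eef_pos","ee_rot","force","grip_width")})
for n in("top","side"):
    c=optics.capture(n); cv2.imwrite(f"pics/{n}0.png",c["img"]); print(n,c["fx"],c["fy"],c["cx"],c["cy"],c["world_to_cam"], [k for k in c])
E
```

```text
pics
{'time_s': 0.0, 'eef_pos': array([235.16324458, 469.10159494, 230.74489896]), 'ee_rot': array([-2.71830920e-04,  2.30301387e-01,  9.73119144e-01, -5.73860006e-04]), 'force': array([-0.47369535, -0.13548541, -0.47613271]), 'grip_width': 1.0085979926028124}
top 457.3483856707307 457.3483856707307 314.37890113026356 235.6407950448962 [[ 3.36597440e-02 -9.99428780e-01 -3.02251419e-03  4.39777958e+01]
 [ 9.78790295e-01  3.23528750e-02  2.02293967e-01 -6.19692917e+02]
 [-2.02080626e-01 -9.76757070e-03  9.79320180e-01 -9.20980188e+02]
 [ 0.00000000e+00  0.00000000e+00  0.00000000e+00  1.00000000e+00]] ['img', 'fx', 'fy', 'cx', 'cy', 'world_to_cam']
side 604.0945624354267 604.0945624354267 313.9396596997291 249.4702659006017 [[-9.86968125e-01 -1.59584085e-01 -2.06600913e-02  6.06216275e+02]
 [ 6.09541901e-02 -4.89587803e-01  8.69820884e-01 -5.57389238e+01]
 [-1.48924499e-01  8.57226168e-01  4.92934875e-01 -1.09462056e+03]
 [ 0.00000000e+00  0.00000000e+00  0.00000000e+00  1.00000000e+00]] ['img', 'fx', 'fy', 'cx', 'cy', 'world_to_cam']
```

View pics/top0.png

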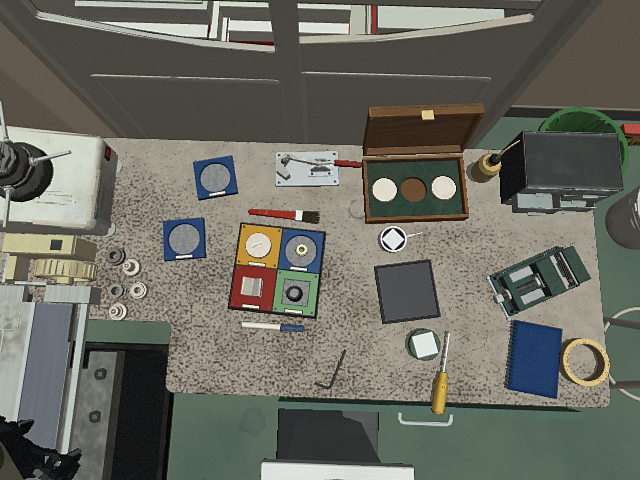

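View pics/side0.png

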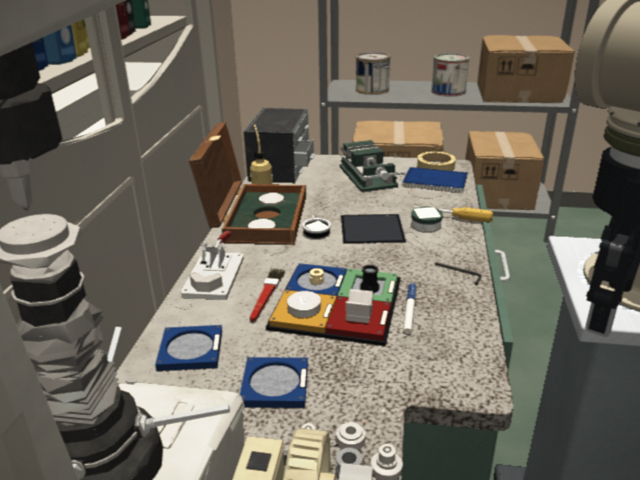

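The top view shows the grid at px (235–325, 225–318): disc on ochre (258,245), sleeve in blue (302,250), V-block on red (252,287), loupe in green (296,293). The pad is at (407,291). The grid's blue module is the nearest of the three to the base.

```bash
cat > h.py <<'E'
import numpy as np, cv2
from rig import sense, optics, ctrl
def cam_ray(c,px):
    M=np.array(c["world_to_cam"]);R=M[:3,:3];o=-R.T@M[:3,3]
    d=np.array([(px[0]-c["cx"])/c["fx"],-(px[1]-c["cy"])/c["fy"],-1.]); return o,R.T@d
def on_z(c,px,z):
    o,d=cam_ray(c,px); return (o+d*(z-o[2])/d[2])[:2]
def proj(c,p):
    q=np.array(c["world_to_cam"])@np.r_[p,1]; return np.array([c["cx"]-c["fx"]*q[0]/q[2],c["cy"]+c["fy"]*q[1]/q[2]])
HUE={"red":((0,130,40),(8,255,200)),"ochre":((15,150,90),(28,255,255)),"blue":((108,120,40),(125,255,200)),"green":((45,50,60),(75,160,255))}
def mask(c,n):
    h=cv2.cvtColor(c["img"],cv2.COLOR_BGR2HSV); return cv2.inRange(h,*map(np.array,HUE[n]))
def modules(c,roi):
    out={}
    for n in HUE:
        m=mask(c,n); k=np.zeros_like(m); x0,y0,x1,y1=roi; k[y0:y1,x0:x1]=m[y0:y1,x0:x1]
        cs,_=cv2.findContours(k,cv2.RETR_EXTERNAL,cv2.CHAIN_APPROX_NONE)
        if not cs: continue
        p=np.vstack([x for x in cs if cv2.contourArea(x)>20] or [max(cs,key=cv2.contourArea)])[:,0].astype(float)
        w=np.array([on_z(c,q,17) for q in p],np.float32)
        (x,y),s,a=cv2.minAreaRect(w); out[n]=(x,y,s,a)
    return out
E
python3 - <<'E'
from h import *
c=optics.capture("top")
for n,v in modules(c,(225,218,332,322)).items(): print(n,np.round(np.hstack(v),1))
g=cv2.cvtColor(c["img"],cv2.COLOR_BGR2GRAY)
m=np.zeros_like(g);m[255:330,365:445]=(g[255:330,365:445]<85)*255
m=cv2.morphologyEx(m,cv2.MORPH_OPEN,np.ones((5,5)))
p=max(cv2.findContours(m,0,1)[0],key=cv2.contourArea)[:,0]
print("pad",cv2.minAreaRect(np.array([on_z(c,q,3) for q in p],np.float32)))
print("disc",on_z(c,(258,245),33),"wc",optics.capture("wrist")["world_to_cam"])
cv2.imwrite("pics/t2.png",cv2.resize(c["img"][215:325,220:340],None,fx=6.6,fy=5.4,interpolation=2))
E
```

```text
red [506.9 196.5  93.5  92.4  85.5]
ochre [600.2 188.8  92.5  92.9  85.5]
blue [593.1  95.6  92.6  92.9  85.3]
green [499.1 103.   93.1  93.3  85.3]
pad ((511.7743835449219, -143.7635498046875), (127.69739532470703, 129.3422393798828), 9.0610933303833)
disc [598.91027301 188.84050764] wc [[ 4.47194067e-01  8.94436635e-01 -7.56818013e-04 -5.25491272e+02]
 [-8.62126547e-01  4.30814221e-01 -2.66715061e-01  3.54475346e+01]
 [-2.38233674e-01  1.19925866e-01  9.63775131e-01 -3.77093244e+02]
 [ 0.00000000e+00  0.00000000e+00  0.00000000e+00  1.00000000e+00]]
```

Request:
play_rows --pt "24 -31 4 0 0 0.04 1" --pt "24 -31 4 0 0 0.04 1" --pt "24 -31 4 0 0 0.04 1" --pt "24 -31 4 0 0 0.04 1" --pt "24 -31 4 0 0 0.04 1"

```text
time_s: 0.62
eef_pos: [353.5, 312.0, 249.7]
ee_rot: [-0.002, 0.122, 0.993, -0.001]
force: [0.4, 0.0, 0.4]
grip_width: 0.999
```

Request:
play_rows --pt "24 -31 4 0 0 0.04 1" --pt "24 -31 4 0 0 0.04 1" --pt "24 -31 4 0 0 0.04 1" --pt "24 -31 4 0 0 0.04 1" --pt "24 -31 4 0 0 0.04 1"

```text
time_s: 1.03
eef_pos: [477.1, 148.0, 270.9]
ee_rot: [-0.002, 0.017, 1.0, -0.001]
force: [0.2, 1.4, -0.4]
grip_width: 1.002
```

```bash
cat >> h.py <<'E'
from scipy.spatial.transform import Rotation as Ro
def st():
    s=sense(); q=s["ee_rot"]; R=Ro.from_quat([q[1],q[2],q[3],q[0]]).as_matrix()
    print("t%.2f"%s["time_s"],"tcp",np.round(s["eef_pos"],1),"jaw yaw deg %.1f"%np.degrees(np.arctan2(R[1,1],R[0,1])),"z",np.round(R[:,2],3),"F",np.round(s["force"],1),"w %.3f"%s["grip_width"],"q6 %.2f"%s["joints"][5])
    return s,R
E
python3 - <<'E'
from h import *
st()
c=optics.capture("wrist");cv2.imwrite("pics/w1.png",c["img"]); M=c["world_to_cam"];print(-M[:3,:3].T@M[:3,3])
E
```

```text
t1.03 tcp [477.1 148.  270.9] jaw yaw deg 88.1 z [-0.003 -0.002 -1.   ] F [ 0.2  1.4 -0.4] w 1.002 q6 -1.47
[410.88629694 151.12059469 412.68378133]
```

View pics/w1.png

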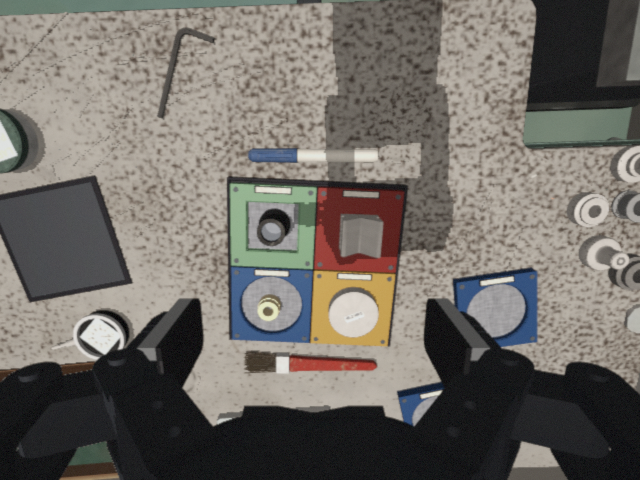

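```bash
python3 - <<'E'
from h import *
c=optics.capture("wrist")
for n,v in modules(c,(225,175,412,352)).items(): print(n,np.round(np.hstack(v),1))
cv2.imwrite("pics/w1c.png",cv2.resize(c["img"][172:352,222:412],None,fx=3.3,fy=3.3,interpolation=2))
E
```

```text
red [509.2 195.6  92.6  93.4  85.6]
ochre [558.8 215.1  43.    1.7  85.1]
blue [595.   94.6  92.   90.8  85.4]
green [502.  102.1  92.9  93.7  85.5]
```

View pics/w1c.png

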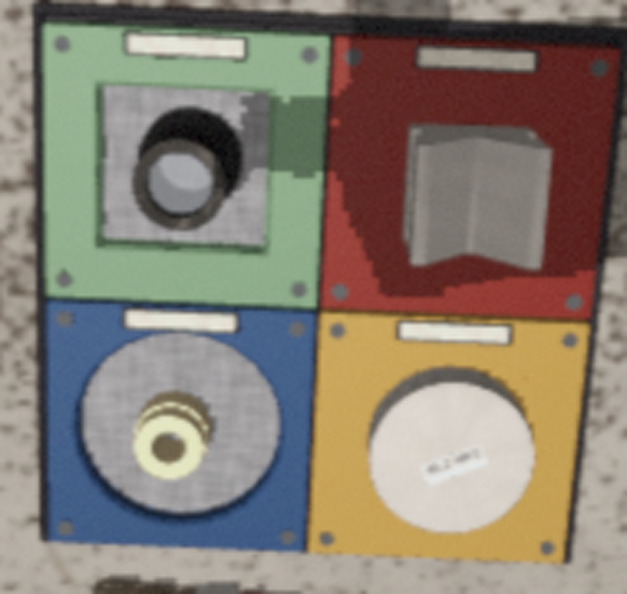

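The V-block's groove runs along world x, and all modules have their labels on the same side. In the crop: loupe rim (180,184), sleeve top (170,447), disc top (452,457), V-block top about (482,202).

```bash
python3 - <<'E'
from h import *
c=optics.capture("wrist");t=optics.capture("top")
f=lambda x,y:(222+(x-1)/3.3,172+(y-1)/3.3)
for n,x,y,z in(("loupe",180,184,51),("sleeve",170,447,30),("disc",452,457,33),("vtopcorn",550,147,52),("v",541,270,52),("v",416,265,52),("v",417,137,52),("sqpocketTL",98,86,17),("TR",270,92,17),("BL",99,245,17),("BR",267,251,17)):
    print(n,on_z(c,f(x,y),z))
h=cv2.cvtColor(t["img"],cv2.COLOR_BGR2HSV);g=t["img"]
print(proj(t,(601,188,33)),proj(t,(500,102,51)))
cv2.imwrite("pics/t3.png",cv2.resize(g[215:325,220:340],None,fx=5,fy=5,interpolation=2))
E
```

```text
loupe [496.66180652 107.94001963]
sleeve [593.24236429  96.10238356]
disc [599.07854896 191.67660058]
vtopcorn [489.31187361 219.55135206]
v [527.81629036 217.34298197]
v [524.74524587 178.93589044]
v [484.73891115 179.81278662]
sqpocketTL [470.93524977  79.56093566]
TR [475.04555258 135.26747984]
BL [524.5497114   75.42871773]
BR [528.79992893 131.78257324]
[258.43450844 244.08404377] [294.97323602 290.48133852]
```

View pics/t3.png

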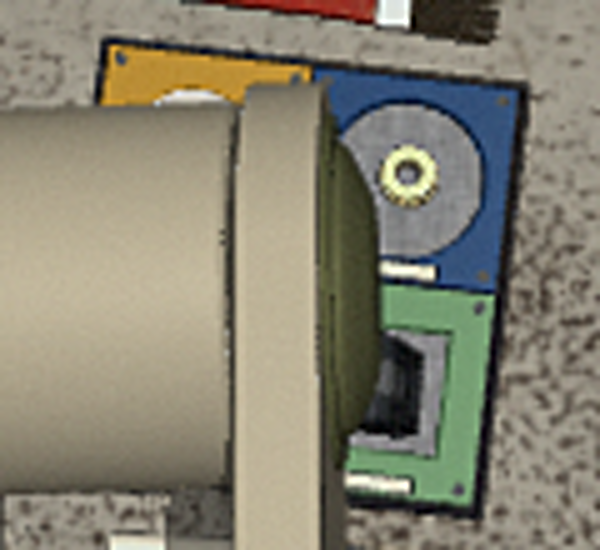

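Pocket x (54) lies along world x, matching the V-block's groove, so it only needs a shift. I'll start with the loupe, going above it first.

Request:
play_rows --pt "5 -10 -33 0 0 -0.012 0.4" --pt "5 -10 -33 0 0 -0.012 0.4" --pt "5 -10 -33 0 0 -0.012 0.4" --pt "4 -10 -33 0 0 -0.012 0.4" --pt "0 0 -33 0 0 0 0.4"

```text
time_s: 1.65
eef_pos: [495.4, 114.7, 106.7]
ee_rot: [0.006, 0.04, 0.999, 0.0]
force: [1.0, -0.3, -0.8]
grip_width: 0.699
```

Request:
play_rows --pt "0 0 0 0 0 0 0.4" --pt "0 0 0 0 0 0 0.4"

```text
time_s: 1.82
eef_pos: [491.0, 116.7, 101.8]
ee_rot: [0.0, 0.039, 0.999, -0.0]
force: [0.7, 0.2, 1.6]
grip_width: 0.7
```

```bash
python3 - <<'E'
from h import *
st()
c=optics.capture("wrist");cv2.imwrite("pics/w2.png",c["img"]); print(proj(c,(496,108,51)))
c=optics.capture("side");cv2.imwrite("pics/s2.png",cv2.resize(c["img"][180:360,250:430],None,fx=3,fy=3,interpolation=2))
E
```

```text
t1.82 tcp [491.  116.7 101.8] jaw yaw deg 85.5 z [ 0.001 -0.    -1.   ] F [0.7 0.2 1.6] w 0.700 q6 -1.49
[296.93274544 273.97924749]
```

View pics/w2.png

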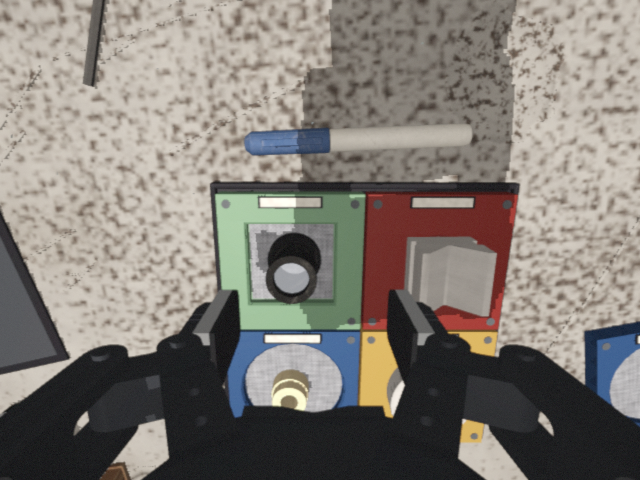

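```bash
python3 - <<'E'
from h import *
c=optics.capture("wrist")
for n,v in modules(c,(213,185,520,330)).items(): print(n,np.round(np.hstack(v),1))
print(on_z(c,(292,278),51))
t=optics.capture("top");print(proj(t,(498,105.5,51)))
for p in((434,237),(496,254),(489,315),(420,300)): print("vb",on_z(c,p,52))
E
```

```text
red [508.5 194.8  92.9  93.2  85.6]
ochre [552.8 153.4  16.4   1.5  85.6]
blue [552.7 142.2   0.7   0.  -94.4]
green [501.4 102.8  90.6  93.2  85.6]
[499.18719321 104.89756582]
[293.28949947 291.36937877]
vb [481.27546948 183.08771812]
vb [493.4742246  216.77027647]
vb [529.89281147 214.81389056]
vb [517.54056205 175.61387982]
```

Request:
play_rows --pt "7 -11 -10 0 0 0 0.4" --pt "0 0 -15 0 0 0 0.4" --pt "0 0 0 0 0 0 0.4"

```text
time_s: 2.27
eef_pos: [502.5, 104.6, 81.4]
ee_rot: [0.007, 0.038, 0.999, 0.0]
force: [-0.9, -0.1, -0.7]
grip_width: 0.701
```

```bash
python3 - <<'E'
from h import *
st()
E
```

```text
t2.27 tcp [502.5 104.6  81.4] jaw yaw deg 85.6 z [ 0.014 -0.001 -1.   ] F [-0.9 -0.1 -0.7] w 0.701 q6 -1.52
```

Request:
play_rows --pt "-4 1 -14 0 0 0 0.4" --pt "0 0 -14 0 0 0 0.4" --pt "0 0 -14 0 0 0 0.4" --pt "0 0 -9 0 0 0 0.4" --pt "0 0 0 0 0 0 0.4"

```text
time_s: 2.68
eef_pos: [502.7, 103.5, 32.7]
ee_rot: [0.012, 0.039, 0.999, -0.0]
force: [-0.6, -0.9, -0.1]
grip_width: 0.697
```

```bash
python3 - <<'E'
from h import *
st()
E
```

```text
t2.68 tcp [502.7 103.5  32.7] jaw yaw deg 85.5 z [ 0.023 -0.001 -1.   ] F [-0.6 -0.9 -0.1] w 0.697 q6 -1.52
```

Request:
play_rows --pt "-4 1 -2 0 0.023 0 0.4" --pt "0 0 -1 0 0 0 0.4" --pt "0 0 0 0 0 0 0.4"

```text
time_s: 2.93
eef_pos: [499.7, 104.2, 31.4]
ee_rot: [0.0, 0.039, 0.999, -0.001]
force: [-1.5, 0.5, 0.4]
grip_width: 0.698
```

```bash
python3 - <<'E'
from h import *
st()
c=optics.capture("side");cv2.imwrite("pics/s3.png",cv2.resize(c["img"][210:350,260:430],None,fx=4,fy=4,interpolation=2))
E
```

```text
t2.93 tcp [499.7 104.2  31.4] jaw yaw deg 85.5 z [ 0.001 -0.001 -1.   ] F [-1.5  0.5  0.4] w 0.698 q6 -1.52
```

View pics/s3.png

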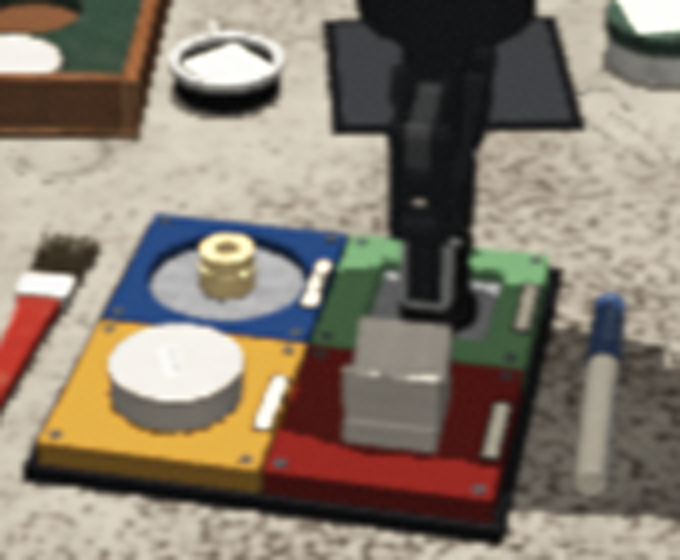

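Request:
play_rows --pt "0 0 -1 0 0 0 -1" --pt "0 0 -1 0 0 0 -1" --pt "0 0 0 0 0 0 -1" --pt "0 0 0 0 0 0 -1" --pt "0 0 0 0 0 0 -1" --grip_force 40

```text
time_s: 3.4
eef_pos: [500.5, 104.3, 30.7]
ee_rot: [0.002, 0.039, 0.999, -0.001]
force: [0.4, -0.2, -0.6]
grip_width: 0.319
```

Request:
play_rows --pt "0 0 0 0 0 0 -1" --pt "0 0 10 0 0 0 -1" --pt "0 0 20 0 0 0 -1"

```text
time_s: 3.65
eef_pos: [498.3, 104.3, 58.9]
ee_rot: [-0.002, 0.039, 0.999, -0.001]
force: [-0.6, -0.9, -1.0]
grip_width: 0.321
```

```bash
python3 - <<'E'
from h import *
st()
E
```

```text
t3.65 tcp [498.3 104.3  58.9] jaw yaw deg 85.5 z [-0.004 -0.001 -1.   ] F [-0.6 -0.9 -1. ] w 0.321 q6 -1.52
```

Request:
play_rows --pt "0 0 30 0 0 0 -1" --pt "2 -20 10 0 0 0 -1" --pt "2 -36 0 0 0 0 -1" --pt "2 -36 0 0 0 0 -1" --pt "2 -36 0 0 0 0 -1"

```text
time_s: 4.07
eef_pos: [507.4, -22.5, 108.5]
ee_rot: [0.003, 0.034, 0.999, -0.001]
force: [1.3, 0.5, -0.3]
grip_width: 0.316
```

Request:
play_rows --pt "2 -36 0 0 0 0 -1" --pt "2 -36 0 0 0 0 -1" --pt "0 -25 0 0 0 0 -1" --pt "0 -8 -5 0 0 0 -1" --pt "0 0 0 0 0 0 -1"

```text
time_s: 4.48
eef_pos: [511.3, -138.6, 107.8]
ee_rot: [0.005, 0.037, 0.999, -0.002]
force: [-0.9, -0.0, 0.0]
grip_width: 0.314
```

```bash
python3 - <<'E'
from h import *
st()
c=optics.capture("side");cv2.imwrite("pics/s4.png",c["img"][100:360,200:500])
E
```

```text
t4.48 tcp [ 511.3 -138.6  107.8] jaw yaw deg 85.8 z [ 0.01  -0.005 -1.   ] F [-0.9 -0.   0. ] w 0.314 q6 -1.98
```

View pics/s4.png

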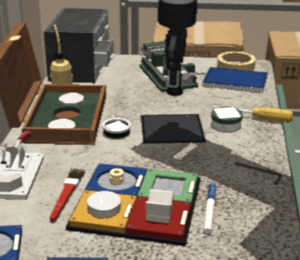

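Request:
play_rows --pt "0 0 -25 0.005 0.01 0 -1" --pt "0 0 -25 0 0 0 -1" --pt "0 0 -20 0 0 0 -1" --pt "0 0 -8 0 0 0 -1" --pt "0 0 0 0 0 0 -1"

```text
time_s: 4.95
eef_pos: [512.6, -130.7, 30.2]
ee_rot: [0.002, 0.033, 0.999, 0.0]
force: [-0.1, -0.5, -1.1]
grip_width: 0.322
```

```bash
python3 - <<'E'
from h import *
st()
E
```

```text
t4.95 tcp [ 512.6 -130.7   30.2] jaw yaw deg 86.2 z [ 0.003 -0.    -1.   ] F [-0.1 -0.5 -1.1] w 0.322 q6 -1.98
```

Request:
play_rows --pt "0 0 -3 0 0.003 0 -1" --pt "0 0 -2 0 0 0 -1" --pt "0 0 -1 0 0 0 -1" --pt "0 0 0 0 0 0 -1"

```text
time_s: 5.28
eef_pos: [514.1, -128.7, 26.7]
ee_rot: [0.002, 0.032, 0.999, -0.001]
force: [-0.4, 0.4, -0.4]
grip_width: 0.313
```

```bash
python3 - <<'E'
from h import *
st()
E
```

```text
t5.28 tcp [ 514.1 -128.7   26.7] jaw yaw deg 86.4 z [ 0.003 -0.001 -1.   ] F [-0.4  0.4 -0.4] w 0.313 q6 -1.97
```

Request:
play_rows --pt "-1 -1 -2 0 0.003 0 -1" --pt "0 0 -2 0 0 0 -1" --pt "0 0 0 0 0 0 -1"

```text
time_s: 5.53
eef_pos: [513.8, -130.2, 23.9]
ee_rot: [0.001, 0.032, 0.999, -0.001]
force: [0.3, -0.1, -0.7]
grip_width: 0.313
```

```bash
python3 - <<'E'
from h import *
st()
E
```

```text
t5.53 tcp [ 513.8 -130.2   23.9] jaw yaw deg 86.4 z [ 0.002 -0.003 -1.   ] F [ 0.3 -0.1 -0.7] w 0.313 q6 -1.97
```

Request:
play_rows --pt "0 0 -2 0 0 0 -1" --pt "0 0 0 0 0 0 -1"

```text
time_s: 5.7
eef_pos: [514.5, -130.7, 23.7]
ee_rot: [0.002, 0.032, 0.999, -0.002]
force: [-0.1, 0.1, 0.2]
grip_width: 0.317
```

```bash
python3 - <<'E'
from h import *
st()
E
```

```text
t5.70 tcp [ 514.5 -130.7   23.7] jaw yaw deg 86.4 z [ 0.004 -0.004 -1.   ] F [-0.1  0.1  0.2] w 0.317 q6 -1.97
```

Request:
play_rows --pt "0 0 -3 0 0 0 -1"

```text
time_s: 5.78
eef_pos: [515.3, -131.3, 22.8]
ee_rot: [0.003, 0.032, 0.999, -0.002]
force: [-15.3, 4.6, 51.6]
grip_width: 0.317
```

Request:
play_rows --pt "0 0 -1 0 0 0 -1"

```text
time_s: 5.87
eef_pos: [515.5, -131.5, 23.1]
ee_rot: [0.003, 0.032, 0.999, -0.003]
force: [-3.1, 2.2, 6.0]
grip_width: 0.316
```

Request:
play_rows --pt "0 0 0 0 0 0 0.4" --pt "0 0 0 0 0 0 0.4" --pt "0 0 0 0 0 0 0.4" --pt "0 0 20 0 0 0 0.4" --pt "0 0 35 0 0 0 0.4"

```text
time_s: 6.28
eef_pos: [512.4, -130.4, 73.8]
ee_rot: [-0.002, 0.032, 0.999, -0.0]
force: [0.3, 0.4, -0.5]
grip_width: 0.699
```

Request:
play_rows --pt "0 20 30 0 0 0 0.4" --pt "0 40 20 0 0 0 0.4" --pt "0 40 0 0 0 0 0.4" --pt "0 40 0 0 0 0 0.4" --pt "0 40 0 0 0 0 0.4"

```text
time_s: 6.7
eef_pos: [514.7, 46.6, 131.0]
ee_rot: [0.004, 0.038, 0.999, -0.002]
force: [-0.5, -0.2, -0.2]
grip_width: 0.695
```

Request:
play_rows --pt "0 40 0 0 0 0 0.4" --pt "0 40 0 0 0 0 0.4" --pt "-3 35 0 0 0 0 0.4" --pt "-3 20 0 0 0 0 0.4" --pt "0 0 0 0 0 0 0.4"

```text
time_s: 7.12
eef_pos: [506.3, 194.4, 130.5]
ee_rot: [0.005, 0.035, 0.999, -0.002]
force: [0.5, 0.1, 0.6]
grip_width: 0.701
```

```bash
python3 - <<'E'
from h import *
st()
c=optics.capture("wrist");cv2.imwrite("pics/w5.png",c["img"]); print(proj(c,(514,-131,44)))
for n,v in modules(c,(0,0,640,480)).items(): print(n,np.round(np.hstack(v),1))
E
```

```text
t7.12 tcp [506.3 194.4 130.5] jaw yaw deg 85.9 z [ 0.009 -0.003 -1.   ] F [0.5 0.1 0.6] w 0.701 q6 -1.34
[-175.04924488  288.33316248]
red [509.1 195.9  92.2  92.9  85.4]
ochre [558.9 204.4  64.4   4.4  85. ]
blue [643.2 227.4 358.7 181.9  88. ]
green [502.  102.9  93.   93.2  85.3]
```

View pics/w5.png

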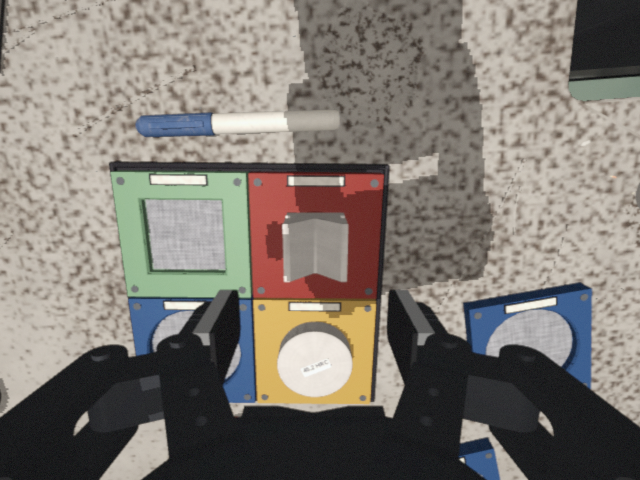

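Request:
play_rows --pt "0 3 -20 0.003 0.009 -0.009 0.4" --pt "0 0 -25 0 0 0 0.4" --pt "0 0 -25 0 0 0 0.4" --pt "0 0 -10 0 0 0 0.4" --pt "0 0 0 0 0 0 0.4"

```text
time_s: 7.58
eef_pos: [508.1, 191.9, 48.2]
ee_rot: [0.001, 0.042, 0.999, -0.001]
force: [-0.9, -0.4, 0.2]
grip_width: 0.698
```

```bash
python3 - <<'E'
from h import *
st()
E
```

```text
t7.58 tcp [508.1 191.9  48.2] jaw yaw deg 85.2 z [ 0.003 -0.001 -1.   ] F [-0.9 -0.4  0.2] w 0.698 q6 -1.34
```

Request:
play_rows --pt "0 5 -8 0 0.003 0 0.4" --pt "0 1 -10 0 0 0 0.4" --pt "0 0 -3 0 0 0 0.4" --pt "0 0 0 0 0 0 0.4"

```text
time_s: 7.92
eef_pos: [510.1, 196.9, 27.7]
ee_rot: [0.001, 0.043, 0.999, -0.001]
force: [-0.1, 0.1, 0.6]
grip_width: 0.699
```

```bash
python3 - <<'E'
from h import *
st()
E
```

```text
t7.92 tcp [510.1 196.9  27.7] jaw yaw deg 85.1 z [ 0.003 -0.001 -1.   ] F [-0.1  0.1  0.6] w 0.699 q6 -1.33
```

Request:
play_rows --pt "-3 0 0 0 0.003 0.004 0.4" --pt "0 0 0 0 0 0 -1" --pt "0 0 0 0 0 0 -1" --pt "0 0 0 0 0 0 -1" --pt "0 0 0 0 0 0 -1" --grip_force 60

```text
time_s: 8.33
eef_pos: [507.7, 197.1, 29.7]
ee_rot: [0.001, 0.04, 0.999, -0.0]
force: [0.9, -0.6, -2.2]
grip_width: 0.454
```

```bash
python3 - <<'E'
from h import *
st()
E
```

```text
t8.33 tcp [507.7 197.1  29.7] jaw yaw deg 85.4 z [ 0.002 -0.001 -1.   ] F [ 0.9 -0.6 -2.2] w 0.454 q6 -1.33
```

Request:
play_rows --pt "0 0 15 0 0 0 -1" --pt "0 0 25 0 0 0 -1" --pt "-1 -20 5 0 0 0 -1" --pt "-1 -30 0 0 0 0 -1" --pt "-1 -30 0 0 0 0 -1"

```text
time_s: 8.75
eef_pos: [503.1, 119.0, 75.9]
ee_rot: [0.0, 0.037, 0.999, -0.0]
force: [0.8, 0.1, -2.1]
grip_width: 0.454
```

Request:
play_rows --pt "-1 -10 0 0 0 0 -1" --pt "0 0 0 0 0 0 -1"

```text
time_s: 8.92
eef_pos: [502.0, 104.7, 76.2]
ee_rot: [0.0, 0.039, 0.999, -0.001]
force: [-0.2, -0.2, -2.5]
grip_width: 0.456
```

```bash
python3 - <<'E'
from h import *
st()
E
```

```text
t8.92 tcp [502.  104.7  76.2] jaw yaw deg 85.6 z [ 0.001 -0.001 -1.   ] F [-0.2 -0.2 -2.5] w 0.456 q6 -1.51
```

Request:
play_rows --pt "0 -1 -15 0 0 -0.003 -1" --pt "0 0 -15 0 0 0 -1" --pt "0 0 -10 0 0 0 -1" --pt "0 0 0 0 0 0 -1"

```text
time_s: 9.25
eef_pos: [502.4, 105.4, 35.2]
ee_rot: [0.001, 0.041, 0.999, -0.0]
force: [-1.1, 0.0, -2.8]
grip_width: 0.455
```

```bash
python3 - <<'E'
from h import *
st()
c=optics.capture("wrist");cv2.imwrite("pics/w6.png",c["img"][150:450,150:550])
E
```

```text
t9.25 tcp [502.4 105.4  35.2] jaw yaw deg 85.3 z [ 0.003 -0.    -1.   ] F [-1.1  0.  -2.8] w 0.455 q6 -1.51
```

View pics/w6.png

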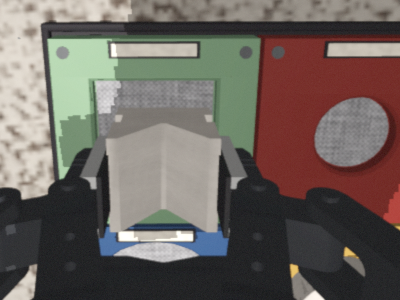

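Request:
play_rows --pt "0 -3 -4 0 0.002 0 -1" --pt "0 0 -4 0 0 0 -1" --pt "0 0 -1.5 0 0 0 -1" --pt "0 0 0 0 0 0 -1"

```text
time_s: 9.63
eef_pos: [503.6, 103.5, 27.1]
ee_rot: [0.002, 0.04, 0.999, -0.0]
force: [-0.2, 0.3, -1.7]
grip_width: 0.455
```

Request:
play_rows --pt "0 0 -1.5 0 0 0 -1" --pt "0 0 -1.5 0 0 0 -1"

```text
time_s: 9.8
eef_pos: [504.1, 103.6, 24.6]
ee_rot: [0.003, 0.04, 0.999, -0.0]
force: [-0.7, 0.0, -2.3]
grip_width: 0.462
```

```bash
python3 - <<'E'
from h import *
st()
E
```

```text
t9.80 tcp [504.1 103.6  24.6] jaw yaw deg 85.4 z [ 0.005 -0.    -1.   ] F [-0.7  0.  -2.3] w 0.462 q6 -1.52
```

Request:
play_rows --pt "-2 -1 -1 0 0.005 0 -1" --pt "0 0 -1 0 0 0 -1"

```text
time_s: 9.97
eef_pos: [502.0, 102.5, 22.6]
ee_rot: [-0.0, 0.04, 0.999, -0.0]
force: [0.4, 0.4, -2.5]
grip_width: 0.455
```

Request:
play_rows --pt "0 0 -1 0 0 0 -1"

```text
time_s: 10.05
eef_pos: [502.1, 102.5, 22.1]
ee_rot: [0.0, 0.04, 0.999, -0.0]
force: [-6.3, -0.5, 15.5]
grip_width: 0.458
```

```bash
python3 - <<'E'
from h import *
st()
E
```

```text
t10.05 tcp [502.1 102.5  22.1] jaw yaw deg 85.4 z [ 0. -0. -1.] F [-6.3 -0.5 15.5] w 0.458 q6 -1.52
```

Floor contact at the expected height. I'll release, rise and go over to the sleeve.

Request:
play_rows --pt "0 0 0 0 0 0 0.3" --pt "0 0 0 0 0 0 0.3" --pt "0 0 0 0 0 0 0.3" --pt "0 0 20 0 0 0 0.3" --pt "0 0 35 0 0 0 0.3"

```text
time_s: 10.47
eef_pos: [499.5, 102.3, 73.8]
ee_rot: [-0.005, 0.04, 0.999, -0.0]
force: [1.7, 0.2, -0.6]
grip_width: 0.647
```

Request:
play_rows --pt "10 0 20 0 0 0 0.3" --pt "30 -2 0 0 0 0 0.3" --pt "30 -2 0 0 0 0 0.3" --pt "14 -2 0 0 0 0 0.3" --pt "0 0 0 0 0 0 0.3"

```text
time_s: 10.88
eef_pos: [589.1, 96.4, 102.9]
ee_rot: [0.002, 0.04, 0.999, -0.0]
force: [0.3, -0.2, -1.0]
grip_width: 0.648
```

```bash
python3 - <<'E'
from h import *
st()
c=optics.capture("wrist");cv2.imwrite("pics/w7.png",c["img"])
for n,v in modules(c,(100,0,540,460)).items(): print(n,np.round(np.hstack(v),1))
h=cv2.cvtColor(c["img"],cv2.COLOR_BGR2HSV)
m=cv2.inRange(h,np.array((22,40,120)),np.array((35,255,255)));
for q in cv2.findContours(m,0,1)[0]:
    if cv2.contourArea(q)>150: print(cv2.contourArea(q),cv2.boundingRect(q))
E
```

```text
t10.88 tcp [589.1  96.4 102.9] jaw yaw deg 85.4 z [ 0.003 -0.    -1.   ] F [ 0.3 -0.2 -1. ] w 0.648 q6 -1.52
red [576.8 180.9 102.  234.5  78.7]
ochre [597.8 181.7  86.2  94.6  78.1]
blue [634.5 169.4 243.2 116.3  63. ]
green [503.2 110.1  75.2  91.1  85.5]
```

View pics/w7.png

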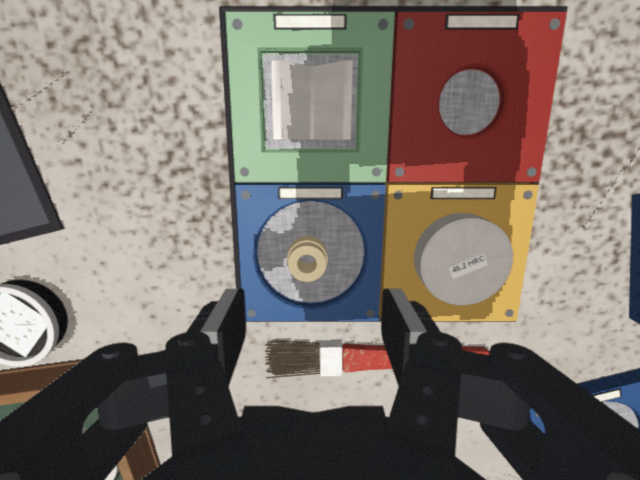

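The V-block sits square inside its pocket (centre 312,102). The sleeve's top is at (306,263), the disc's at (466,262), and the red pocket at (471,102).

```bash
python3 - <<'E'
from h import *
c=optics.capture("wrist")
print("sleeve",on_z(c,(306.5,262.5),30),"disc",on_z(c,(465.5,262),33),"redpocket",on_z(c,(472,103),17))
for a in (((222,11),(567,11),(518,321),(240,321)),):
    p=[on_z(c,q,17) for q in a]; print(np.round(p,1),np.mean(p,0))
print([on_z(c,q,17) for q in ((237,185),(386,184),(383,321),(240,321))])
E
```

```text
sleeve [594.16456259  92.65543308] disc [600.31051077 187.9540616 ] redpocket [509.48463053 195.11054094]
[[451.7  58.4]
 [466.4 244.7]
 [651.4 231.1]
 [636.7  43.7]] [551.54029345 144.49777521]
[array([545.55733294,  53.9601768 ]), array([552.08156162, 144.55747489]), array([644.27324514, 140.14780399]), array([636.69205573,  43.74324342])]
```

Request:
play_rows --pt "3 -3 -15 0 0.003 0 0.3" --pt "0 0 -25 0 0 0 0.3" --pt "0 0 -25 0 0 0 0.3" --pt "0 0 -7 0 0 0 0.3" --pt "0 0 0 0 0 0 0.3"

```text
time_s: 11.4
eef_pos: [585.3, 94.1, 25.7]
ee_rot: [-0.003, 0.039, 0.999, -0.0]
force: [0.0, 0.6, 0.3]
grip_width: 0.651
```

```bash
python3 - <<'E'
from h import *
st()
E
```

```text
t11.40 tcp [585.3  94.1  25.7] jaw yaw deg 85.5 z [-0.006 -0.    -1.   ] F [0.  0.6 0.3] w 0.651 q6 -1.53
```

Request:
play_rows --pt "8 -1 -2 0 -0.006 0 0.3" --pt "0 0 -2 0 0 0 0.3" --pt "0 0 -1 0 0 0 0.3" --pt "0 0 0 0 0 0 0.3"

```text
time_s: 11.73
eef_pos: [594.3, 93.0, 22.3]
ee_rot: [0.001, 0.039, 0.999, -0.0]
force: [-0.2, 0.1, 0.7]
grip_width: 0.648
```

```bash
python3 - <<'E'
from h import *
st()
E
```

```text
t11.73 tcp [594.3  93.   22.3] jaw yaw deg 85.5 z [ 0.003 -0.    -1.   ] F [-0.2  0.1  0.7] w 0.648 q6 -1.53
```

Request:
play_rows --pt "0 0 -2 0 0.003 0 0.3" --pt "0 0 0 0 0 0 -1" --pt "0 0 0 0 0 0 -1" --pt "0 0 0 0 0 0 -1" --pt "0 0 0 0 0 0 -1" --grip_force 40

```text
time_s: 12.15
eef_pos: [595.4, 93.2, 22.4]
ee_rot: [0.002, 0.039, 0.999, -0.0]
force: [-0.7, -0.3, -0.2]
grip_width: 0.255
```

Request:
play_rows --pt "0 0 0 0 0 0 -1" --pt "0 0 0 0 0 0 -1"

```text
time_s: 12.32
eef_pos: [595.4, 93.1, 22.4]
ee_rot: [0.002, 0.039, 0.999, -0.0]
force: [1.1, -1.3, 0.4]
grip_width: 0.255
```

```bash
python3 - <<'E'
from h import *
st()
E
```

```text
t12.32 tcp [595.4  93.1  22.4] jaw yaw deg 85.5 z [ 0.003 -0.    -1.   ] F [ 1.1 -1.3  0.4] w 0.255 q6 -1.53
```

Request:
play_rows --pt "0 0 8 0 0.003 0 -1" --pt "0 0 20 0 0 0 -1" --pt "0 0 20 0 0 0 -1" --pt "0 0 0 0 0 0 -1"

```text
time_s: 12.65
eef_pos: [594.5, 93.2, 72.4]
ee_rot: [-0.002, 0.039, 0.999, -0.0]
force: [0.4, -0.2, 0.3]
grip_width: 0.256
```

```bash
python3 - <<'E'
from h import *
st()
w=optics.capture("wrist")["img"][200:480,160:480]
c=optics.capture("side");s=cv2.resize(c["img"][200:340,260:420],None,fx=2.5,fy=2.5,interpolation=2)
cv2.imwrite("pics/b8.png",np.hstack([cv2.resize(w,(400,350)),s]))
E
```

```text
t12.65 tcp [594.5  93.2  72.4] jaw yaw deg 85.5 z [-0.003 -0.    -1.   ] F [ 0.4 -0.2  0.3] w 0.256 q6 -1.53
```

View pics/b8.png

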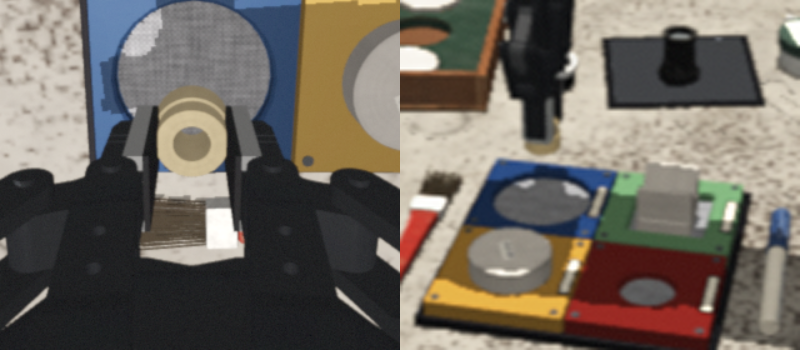

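```bash
python3 - <<'E'
from h import *
c=optics.capture("wrist"); print(on_z(c,(313.7,314.4),80),st()[0]["eef_pos"])
E
```

```text
t12.80 tcp [592.5  93.1  68.2] jaw yaw deg 85.5 z [-0.009 -0.    -1.   ] F [-0.4 -0.4 -1.5] w 0.255 q6 -1.53
[592.19411892  94.06014467] [592.48564479  93.1496119   68.15571879]
```

Request:
play_rows --pt "-20 20 8 0 -0.003 0 -1" --pt "-20 25 0 0 0 0 -1" --pt "-20 25 0 0 0 0 -1" --pt "-18 23 0 0 0 0 -1" --pt "0 0 0 0 0 0 -1"

```text
time_s: 13.22
eef_pos: [508.8, 187.2, 70.6]
ee_rot: [-0.008, 0.041, 0.999, -0.001]
force: [0.4, 0.6, -0.6]
grip_width: 0.252
```

```bash
python3 - <<'E'
from h import *
st()
E
```

```text
t13.22 tcp [508.8 187.2  70.6] jaw yaw deg 85.3 z [-0.015 -0.001 -1.   ] F [ 0.4  0.6 -0.6] w 0.252 q6 -1.35
```

Request:
play_rows --pt "0 8 -10 0 -0.015 0 -1" --pt "0 0 -15 0 0 0 -1" --pt "0 0 -10 0 0 0 -1" --pt "0 0 0 0 0 0 -1"

```text
time_s: 13.55
eef_pos: [506.9, 196.1, 31.6]
ee_rot: [-0.002, 0.04, 0.999, -0.001]
force: [-0.3, 0.6, -0.8]
grip_width: 0.257
```

```bash
python3 - <<'E'
from h import *
st()
c=optics.capture("wrist");cv2.imwrite("pics/w9.png",c["img"][150:450,150:550])
E
```

```text
t13.55 tcp [506.9 196.1  31.6] jaw yaw deg 85.4 z [-0.004 -0.002 -1.   ] F [-0.3  0.6 -0.8] w 0.257 q6 -1.34
```

View pics/w9.png

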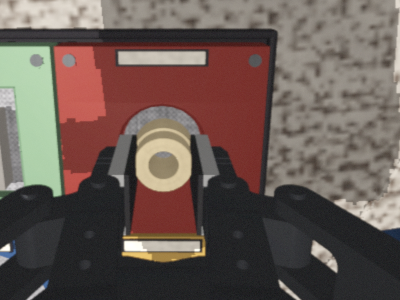

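Request:
play_rows --pt "2 -1 -3 0 -0.004 0 -1" --pt "0 0 -3 0 0 0 -1" --pt "0 0 -1 0 0 0 -1"

```text
time_s: 13.85
eef_pos: [510.6, 194.0, 25.5]
ee_rot: [0.001, 0.041, 0.999, -0.001]
force: [0.8, -0.2, -0.2]
grip_width: 0.255
```

```bash
python3 - <<'E'
from h import *
st()
E
```

```text
t13.85 tcp [510.6 194.   25.5] jaw yaw deg 85.3 z [ 0.002 -0.002 -1.   ] F [ 0.8 -0.2 -0.2] w 0.255 q6 -1.34
```

Request:
play_rows --pt "-2 1 -1 0 0.002 0 -1" --pt "0 0 -1 0 0 0 -1" --pt "0 0 -1 0 0 0 -1"

```text
time_s: 14.1
eef_pos: [509.1, 194.7, 22.9]
ee_rot: [0.001, 0.041, 0.999, -0.001]
force: [0.5, 0.5, 0.1]
grip_width: 0.259
```

Request:
play_rows --pt "0 0 -1 0 0 0 -1"

```text
time_s: 14.18
eef_pos: [509.2, 194.7, 22.1]
ee_rot: [0.001, 0.041, 0.999, -0.001]
force: [-2.4, -0.7, 9.4]
grip_width: 0.257
```

Request:
play_rows --pt "0 0 0 0 0 0 0.3" --pt "0 0 0 0 0 0 0.3" --pt "0 0 0 0 0 0 0.3" --pt "0 0 20 0 0 0 0.3" --pt "0 0 35 0 0 0 1"

```text
time_s: 14.6
eef_pos: [505.9, 194.1, 72.9]
ee_rot: [-0.005, 0.041, 0.999, -0.002]
force: [-0.5, 0.2, -0.6]
grip_width: 0.773
```

Request:
play_rows --pt "10 0 20 0 0 0 1" --pt "30 -2 0 0 0 0 1" --pt "30 -2 0 0 0 0 1" --pt "18 -2 0 0 0 0 1" --pt "0 0 0 0 0 0 1"

```text
time_s: 15.02
eef_pos: [599.2, 188.7, 102.4]
ee_rot: [0.001, 0.04, 0.999, -0.001]
force: [0.5, -0.6, -0.3]
grip_width: 1.001
```

```bash
python3 - <<'E'
from h import *
st()
c=optics.capture("wrist");cv2.imwrite("pics/w10.png",c["img"])
E
```

```text
t15.02 tcp [599.2 188.7 102.4] jaw yaw deg 85.4 z [ 0.002 -0.002 -1.   ] F [ 0.5 -0.6 -0.3] w 1.001 q6 -1.37
```

View pics/w10.png

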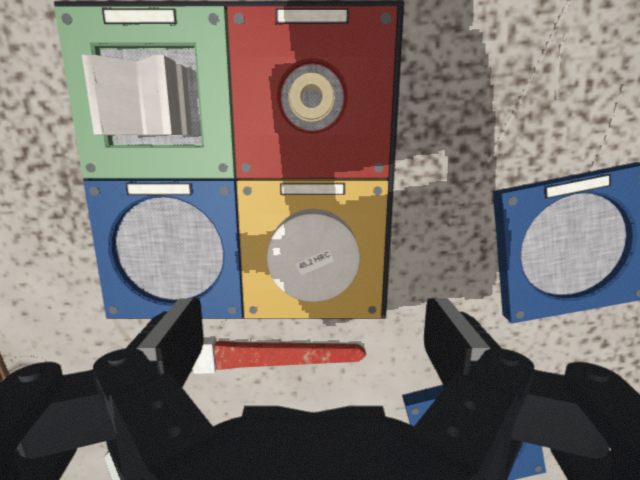

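```bash
python3 - <<'E'
from h import *
c=optics.capture("wrist"); print("disc",on_z(c,(314,257),33),"bluepocket rim",on_z(c,(169,247),17), "sleeve",on_z(c,(311.5,95.5),30),"redpocket",on_z(c,(312,97),17))
E
```

```text
disc [599.67965139 189.90272619] bluepocket rim [590.94291548  97.90637295] sleeve [509.3755843  195.66671379] redpocket [508.87639874 195.91828786]
```

Request:
play_rows --pt "3 0 -25 0 0.002 0 1" --pt "0 0 -25 0 0 0 1" --pt "0 0 -15 0 0 0 1" --pt "0 0 0 0 0 0 1"

```text
time_s: 15.45
eef_pos: [596.1, 190.4, 35.7]
ee_rot: [-0.001, 0.039, 0.999, -0.001]
force: [-1.0, -0.0, -0.7]
grip_width: 0.999
```

```bash
python3 - <<'E'
from h import *
st()
E
```

```text
t15.45 tcp [596.1 190.4  35.7] jaw yaw deg 85.5 z [-0.003 -0.001 -1.   ] F [-1.  -0.  -0.7] w 0.999 q6 -1.37
```

Request:
play_rows --pt "4 0 -6 0 -0.003 0 1" --pt "0 -1 -5 0 0 0 1" --pt "0 0 -2 0 0 0 1" --pt "0 0 0 0 0 0 1"

```text
time_s: 15.78
eef_pos: [599.3, 190.1, 23.9]
ee_rot: [0.001, 0.039, 0.999, -0.001]
force: [-0.0, -0.4, 0.0]
grip_width: 0.998
```

```bash
python3 - <<'E'
from h import *
st()
E
```

```text
t15.78 tcp [599.3 190.1  23.9] jaw yaw deg 85.6 z [ 0.001 -0.001 -1.   ] F [-0.  -0.4  0. ] w 0.998 q6 -1.37
```

Request:
play_rows --pt "0 0 -2 0 0 -0.003 1" --pt "0 0 0 0 0 0 -1" --pt "0 0 0 0 0 0 -1" --pt "0 0 0 0 0 0 -1" --pt "0 0 0 0 0 0 -1" --grip_force 60

```text
time_s: 16.2
eef_pos: [600.5, 190.2, 24.7]
ee_rot: [0.003, 0.04, 0.999, -0.0]
force: [-0.2, 0.5, -2.0]
grip_width: 0.602
```

```bash
python3 - <<'E'
from h import *
st()
E
```

```text
t16.20 tcp [600.5 190.2  24.7] jaw yaw deg 85.4 z [ 0.006 -0.001 -1.   ] F [-0.2  0.5 -2. ] w 0.602 q6 -1.37
```

Grip overlap is thin because the arm rose 2–3 mm while closing. I'll open and re-grip slightly lower.

Request:
play_rows --pt "0 0 0 0 0.006 0 1" --pt "0 0 0 0 0 0 1" --pt "0 0 -3 0 0 0 1" --pt "0 0 -2 0 0 0 1" --pt "0 0 0 0 0 0 1"

```text
time_s: 16.62
eef_pos: [600.7, 190.2, 19.4]
ee_rot: [-0.0, 0.04, 0.999, -0.0]
force: [-0.6, -0.8, -0.4]
grip_width: 1.002
```

```bash
python3 - <<'E'
from h import *
st()
E
```

```text
t16.62 tcp [600.7 190.2  19.4] jaw yaw deg 85.4 z [-0.    -0.001 -1.   ] F [-0.6 -0.8 -0.4] w 1.002 q6 -1.37
```

Request:
play_rows --pt "0 0 0 0 0 0 -1" --pt "0 0 0 0 0 0 -1" --pt "0 0 0 0 0 0 -1" --pt "0 0 0 0 0 0 -1" --pt "0 0 0 0 0 0 -1" --grip_force 80

```text
time_s: 17.03
eef_pos: [600.8, 190.3, 20.0]
ee_rot: [-0.0, 0.04, 0.999, -0.0]
force: [0.3, -0.4, -2.0]
grip_width: 0.606
```

```bash
python3 - <<'E'
from h import *
st()
E
```

```text
t17.03 tcp [600.8 190.3  20. ] jaw yaw deg 85.4 z [-0.    -0.001 -1.   ] F [ 0.3 -0.4 -2. ] w 0.606 q6 -1.37
```

Request:
play_rows --pt "0 0 6 0 0 0 -1" --pt "0 0 15 0 0 0 -1" --pt "0 0 15 0 0 0 -1" --pt "0 0 0 0 0 0 -1"

```text
time_s: 17.37
eef_pos: [599.5, 190.1, 56.3]
ee_rot: [-0.002, 0.04, 0.999, -0.001]
force: [-0.3, 0.0, -0.8]
grip_width: 0.608
```

Request:
play_rows --pt "-1 -20 0 0 0 0 -1" --pt "-2 -25 0 0 0 0 -1" --pt "-2 -25 0 0 0 0 -1" --pt "-1 -18 0 0 0 0 -1" --pt "0 0 0 0 0 0 -1"

```text
time_s: 17.78
eef_pos: [592.0, 100.2, 54.6]
ee_rot: [-0.002, 0.039, 0.999, -0.001]
force: [0.6, 0.5, -0.3]
grip_width: 0.605
```

```bash
python3 - <<'E'
from h import *
st()
w=optics.capture("wrist")["img"][150:430,160:480]
c=optics.capture("side");s=cv2.resize(c["img"][200:340,260:420],None,fx=2.5,fy=2.5,interpolation=2)
cv2.imwrite("pics/b11.png",np.hstack([cv2.resize(w,(400,350)),s]))
E
```

```text
t17.78 tcp [592.  100.2  54.6] jaw yaw deg 85.6 z [-0.005 -0.001 -1.   ] F [ 0.6  0.5 -0.3] w 0.605 q6 -1.52
```

View pics/b11.png

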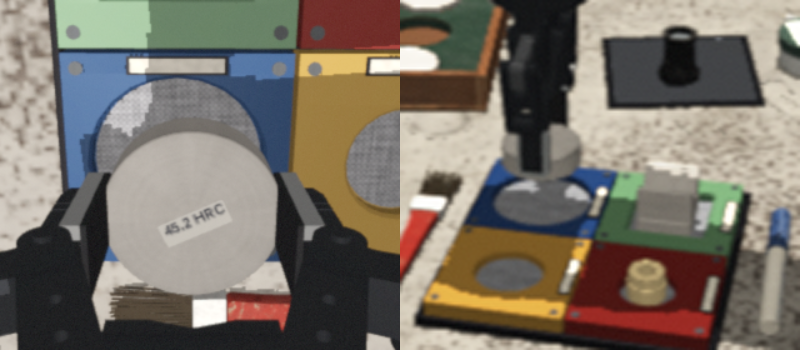

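Request:
play_rows --pt "2 -5 -8 0 -0.005 0 -1" --pt "1 0 -10 0 0 0 -1" --pt "0 0 -8 0 0 0 -1" --pt "0 0 0 0 0 0 -1"

```text
time_s: 18.22
eef_pos: [594.9, 100.1, 25.0]
ee_rot: [-0.0, 0.036, 0.999, 0.0]
force: [-0.2, 0.4, -2.3]
grip_width: 0.602
```

```bash
python3 - <<'E'
from h import *
st()
c=optics.capture("wrist");cv2.imwrite("pics/w12.png",c["img"][130:400,150:500])
E
```

```text
t18.22 tcp [594.9 100.1  25. ] jaw yaw deg 85.8 z [-0.  0. -1.] F [-0.2  0.4 -2.3] w 0.602 q6 -1.53
```

View pics/w12.png

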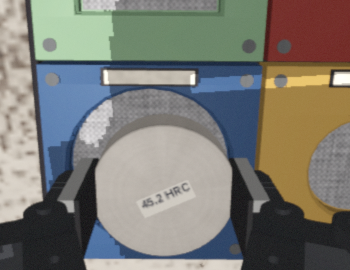

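I've used all 16 picture views, so from here on I'll check by numbers only. The disc is about 5 mm too far +y of the blue pocket, so I'll correct that before lowering.

Request:
play_rows --pt "0 -5 0 0 0 0 -1" --pt "0 0 0 0 0 0 -1"

```text
time_s: 18.43
eef_pos: [595.0, 95.6, 25.2]
ee_rot: [-0.0, 0.036, 0.999, 0.0]
force: [0.1, 0.3, -1.3]
grip_width: 0.609
```

```bash
python3 - <<'E'
from h import *
st()
c=optics.capture("wrist")
# check: blue rim pixels vs disc: disc top from bright circle
g=cv2.cvtColor(c["img"],cv2.COLOR_BGR2HSV)
m=cv2.inRange(g,np.array((0,0,150)),np.array((30,45,235)));m[:220]=0;m[400:]=0;m[:,:235]=0;m[:,400:]=0
q=max(cv2.findContours(cv2.morphologyEx(m,cv2.MORPH_OPEN,np.ones((5,5))),0,1)[0],key=cv2.contourArea)
e=cv2.minEnclosingCircle(q);print("disc top px",e, on_z(c,e[0],25.0+13))
print("exp blue centre px", proj(c,(594.2,94.7,17)))
E
```

```text
t18.43 tcp [595.   95.6  25.2] jaw yaw deg 85.9 z [-0.  0. -1.] F [ 0.1  0.3 -1.3] w 0.609 q6 -1.53
disc top px ((313.1631774902344, 319.36651611328125), 70.48004150390625) [595.18652375  96.16353227]
exp blue centre px [309.63934421 294.86115704]
```

Request:
play_rows --pt "0 -1 -3 0 0 0 -1" --pt "0 0 -3 0 0 0 -1" --pt "0 0 -2 0 0 0 -1" --pt "0 0 0 0 0 0 -1"

```text
time_s: 18.82
eef_pos: [595.6, 94.8, 17.6]
ee_rot: [0.001, 0.036, 0.999, 0.0]
force: [1.2, 0.4, -2.5]
grip_width: 0.61
```

```bash
python3 - <<'E'
from h import *
st()
E
```

```text
t18.82 tcp [595.6  94.8  17.6] jaw yaw deg 85.9 z [ 0.002  0.001 -1.   ] F [ 1.2  0.4 -2.5] w 0.610 q6 -1.54
```

Request:
play_rows --pt "0 0 -1 0 0.002 0 -1" --pt "0 0 -1 0 0 0 -1"

```text
time_s: 18.98
eef_pos: [595.6, 94.9, 15.6]
ee_rot: [0.0, 0.036, 0.999, 0.0]
force: [-0.5, 0.4, -2.0]
grip_width: 0.611
```

Request:
play_rows --pt "0 0 -1 0 0 0 -1"

```text
time_s: 19.07
eef_pos: [595.7, 94.8, 14.5]
ee_rot: [0.0, 0.036, 0.999, 0.0]
force: [-0.5, 0.6, -1.6]
grip_width: 0.604
```

Request:
play_rows --pt "0 0 -1 0 0 0 -1"

```text
time_s: 19.15
eef_pos: [595.7, 94.9, 13.4]
ee_rot: [0.0, 0.036, 0.999, 0.0]
force: [-0.0, -0.1, -2.1]
grip_width: 0.605
```

Request:
play_rows --pt "0 0 0 0 0 0 0.8" --pt "0 0 0 0 0 0 0.8" --pt "0 0 0 0 0 0 0.8" --pt "0 0 15 0 0 0 0.8" --pt "0 0 35 0 0 0 0.8"

```text
time_s: 19.57
eef_pos: [592.8, 94.8, 59.0]
ee_rot: [-0.005, 0.036, 0.999, 0.0]
force: [0.8, 0.3, -0.0]
grip_width: 0.901
```

Request:
play_rows --pt "-5 -10 35 0 0 0 0.4" --pt "-10 -35 20 0 0 0 0.4" --pt "-15 -40 0 0 0 0 0.4" --pt "-15 -40 0 0 0 0 0.4" --pt "-15 -40 0 0 0 0 0.4"

```text
time_s: 19.98
eef_pos: [535.8, -66.7, 124.8]
ee_rot: [0.003, 0.03, 1.0, -0.001]
force: [0.5, -0.3, 0.1]
grip_width: 0.696
```

Request:
play_rows --pt "-15 -30 0 0 0 0 0.4" --pt "-5 -20 0 0 0 0 0.4" --pt "0 0 0 0 0 0 0.4"

```text
time_s: 20.23
eef_pos: [512.9, -125.1, 126.7]
ee_rot: [0.005, 0.033, 0.999, -0.002]
force: [-0.4, 0.2, 0.3]
grip_width: 0.7
```

```bash
python3 - <<'E'
from h import *
st()
c=optics.capture("wrist"); print("loupe exp px",proj(c,(513.5,-131,44)),proj(c,(513.5,-131,3)))
# loupe: bright lens/ dark ring: crude check of disc with top/side camera
t=optics.capture("top"); g=cv2.cvtColor(t["img"],cv2.COLOR_BGR2HSV)
m=cv2.inRange(g,np.array((0,0,110)),np.array((180,60,255)));k=np.zeros_like(m);k[228:275,282:325]=m[228:275,282:325]
for q in cv2.findContours(k,0,1)[0]:
    if cv2.contourArea(q)>60: e=cv2.minEnclosingCircle(q);print("top disc?",e,on_z(t,e[0],26))
print("exp disc px",proj(t,(595,95,26)),28*457/900)
G=cv2.cvtColor(c["img"],cv2.COLOR_BGR2GRAY); x,y=map(int,proj(c,(513.5,-131,44)))
print(G[max(0,y-48):y+48:6,max(0,x-66):x+66:6])
E
```

```text
t20.23 tcp [ 512.9 -125.1  126.7] jaw yaw deg 86.2 z [ 0.01  -0.004 -1.   ] F [-0.4  0.2  0.3] w 0.700 q6 -1.97
loupe exp px [303.25475688 248.02964153] [304.88274559 231.58863484]
top disc? ((300.4186096191406, 250.86045837402344), 15.460748672485352) [590.08094497  94.81862542]
exp disc px [300.42522227 248.67704033] 14.217777777777778
[[101 103 101 102 100 102 100 100  99 100 101  99  90  59  59  59  59  57
   57  57  57  36]
 [ 99  99 100 102 100  99 101  98 101 101 100 101  61  60  59  59  60  56
   57  56  55  38]
 [101  99  99 103 101 100 100 101  99 102  34  22  17  47  58  58  60  59
   60  60  61  43]
 [103 100  99 100 100  99 101 102  97  32  33  24  18  25  27  60  56  57
   56  58  56  54]
 [101  99  99  99 100  99  57  60  30  24  23  19  21  20  20  47  56  60
   62  57  55  54]
 [100  98  99  99  98 101  62  60  27  17  44  43  48  23  20  28  59  53
   56  60  55  54]
 [ 99  99  97  98  99 100  59  60  31  40 145 158 151  55  44  25  58  53
   57  57  54  55]
 [100  98  97  99  98  97  64  58  46 140 159 161 161 159  55  29  57  55
   52  54  59  52]
 [ 98  97 100  99  99  97  57  59  49 143 143 146 145 143  47  54  56  56
   53  55  59  57]
 [ 98  99  97  99 100  98  97  64  45 121 145 143 146 142  53  57  57  56
   59  58  56  54]
 [ 98  98  97  96  97  98  97  95  48  35 102 141 126  38  42  58  54  58
   55  56  57  53]
 [ 96  96  95  98  96  95  95  94  95  47  38  44  55  42  58  58  54  56
   55  54  55  59]
 [ 96  97  96  95  99  97  96  94  95  93  93  94  94  61  60  91  57  56
   57  56  54  56]
 [ 95  95  96  94  95  94  96  95  94  93  93  95  91  92  91  91  93  90
   58  55  54  56]
 [ 95  97  96  94  92  97  94  95  91  92  92  91  93  90  92  91  92  92
   88  91  63  53]
 [ 58  95  95  98  93  96  91  92  92  91  92  92  91  93  92  91  90  90
   91  89  89  88]]
```

Request:
play_rows --pt "0 -5 -20 0.004 0.01 -0.014 0.4" --pt "0 -1 -30 0 0 0 0.4" --pt "0 0 -25 0 0 0 0.4" --pt "0 0 -10 0 0 0 0.4" --pt "0 0 0 0 0 0 0.4"

```text
time_s: 20.75
eef_pos: [516.7, -122.9, 40.5]
ee_rot: [0.002, 0.036, 0.999, -0.0]
force: [0.3, -0.6, 0.8]
grip_width: 0.701
```

```bash
python3 - <<'E'
from h import *
st()
E
```

```text
t20.75 tcp [ 516.7 -122.9   40.5] jaw yaw deg 85.8 z [ 0.004 -0.    -1.   ] F [ 0.3 -0.6  0.8] w 0.701 q6 -1.95
```

Request:
play_rows --pt "-3 -8 -2 0 0.004 0 0.4" --pt "0 0 -8 0 0 0 0.4" --pt "0 0 -6 0 0 0 0.4" --pt "0 0 0 0 0 0 0.4"

```text
time_s: 21.08
eef_pos: [515.6, -130.5, 26.1]
ee_rot: [0.002, 0.035, 0.999, -0.001]
force: [-0.0, -0.8, -0.5]
grip_width: 0.7
```

```bash
python3 - <<'E'
from h import *
st()
E
```

```text
t21.08 tcp [ 515.6 -130.5   26.1] jaw yaw deg 86.0 z [ 0.004 -0.002 -1.   ] F [-0.  -0.8 -0.5] w 0.700 q6 -1.97
```

Request:
play_rows --pt "-1 0 -1 0 0.004 0 0.4" --pt "0 0 0 0 0 0 -1" --pt "0 0 0 0 0 0 -1" --pt "0 0 0 0 0 0 -1" --pt "0 0 0 0 0 0 -1" --grip_force 40

```text
time_s: 21.5
eef_pos: [515.4, -130.9, 26.7]
ee_rot: [0.001, 0.035, 0.999, -0.002]
force: [-0.3, 0.2, -0.3]
grip_width: 0.313
```

Request:
play_rows --pt "0 0 0 0 0 0 -1"

```text
time_s: 21.58
eef_pos: [515.5, -131.0, 26.9]
ee_rot: [0.001, 0.035, 0.999, -0.002]
force: [1.0, 0.3, -0.4]
grip_width: 0.313
```

```bash
python3 - <<'E'
from h import *
st()
E
```

```text
t21.58 tcp [ 515.5 -131.    26.9] jaw yaw deg 86.0 z [ 0.002 -0.004 -1.   ] F [ 1.   0.3 -0.4] w 0.313 q6 -1.97
```

Request:
play_rows --pt "0 0 15 0.004 0 0 -1" --pt "0 0 35 0 0 0 -1" --pt "6 20 25 0 0 0 -1" --pt "10 36 0 0 0 0 -1" --pt "10 36 0 0 0 0 -1"

```text
time_s: 22.0
eef_pos: [540.4, -41.3, 104.9]
ee_rot: [0.0, 0.039, 0.999, 0.001]
force: [-0.3, -0.1, -1.5]
grip_width: 0.315
```

Request:
play_rows --pt "10 36 0 0 0 0 -1" --pt "10 36 0 0 0 0 -1" --pt "10 36 0 0 0 0 -1" --pt "10 36 0 0 0 0 -1" --pt "10 36 0 0 0 0 -1"

```text
time_s: 22.42
eef_pos: [591.9, 147.0, 107.1]
ee_rot: [0.002, 0.041, 0.999, 0.0]
force: [-0.5, -0.1, -0.4]
grip_width: 0.315
```

Request:
play_rows --pt "8 25 0 0 0 0 -1" --pt "0 8 0 0 0 0 -1" --pt "0 0 0 0 0 0 -1"

```text
time_s: 22.67
eef_pos: [599.9, 188.6, 106.5]
ee_rot: [0.002, 0.037, 0.999, 0.001]
force: [0.2, 0.1, -0.8]
grip_width: 0.314
```

```bash
python3 - <<'E'
from h import *
st()
E
```

```text
t22.67 tcp [599.9 188.6 106.5] jaw yaw deg 85.8 z [ 0.005  0.002 -1.   ] F [ 0.2  0.1 -0.8] w 0.314 q6 -1.38
```

Request:
play_rows --pt "3 0 -20 -0.002 0.005 0 -1" --pt "0 0 -25 0 0 0 -1" --pt "0 0 -12 0 0 0 -1" --pt "0 0 0 0 0 0 -1"

```text
time_s: 23.0
eef_pos: [602.7, 185.2, 48.7]
ee_rot: [0.001, 0.038, 0.999, -0.001]
force: [-1.0, -0.5, -1.4]
grip_width: 0.315
```

```bash
python3 - <<'E'
from h import *
s,_=st(); z=s["eef_pos"][2]
c=optics.capture("wrist"); top=z-23.9+41
x,y=map(int,proj(c,(s["eef_pos"][0]-1.5,s["eef_pos"][1],top))); print("exp",x,y)
G=cv2.cvtColor(c["img"],cv2.COLOR_BGR2GRAY); m=np.zeros_like(G); m[y-45:y+45,x-30:x+30]=(G[y-45:y+45,x-30:x+30]>90)*255
for q in cv2.findContours(m,0,1)[0]:
    if cv2.contourArea(q)>150: e=cv2.minEnclosingCircle(q);print(e,on_z(c,e[0],top))
for n,v in modules(c,(140,60,520,470)).items(): print(n,np.round(np.hstack(v),1))
E
```

```text
t23.00 tcp [602.7 185.2  48.7] jaw yaw deg 85.7 z [ 0.002 -0.001 -1.   ] F [-1.  -0.5 -1.4] w 0.315 q6 -1.38
exp 311 320
((310.5, 352.5), 31.66238021850586) [614.41660933 183.98687089]
((313.441162109375, 317.5), 25.6809139251709) [599.89465325 186.18092016]
red [593.3 189.2  91.7 178.3  85.7]
ochre [602.9 195.   78.   91.9  85.8]
blue [658.7 164.7 240.9  93.6  35.7]
green [525.  130.6  34.4  50.8  85.3]
```

Request:
play_rows --pt "0 2.5 -5 0 0.002 0 -1" --pt "0 0 -5 0 0 0 -1" --pt "0 0 0 0 0 0 -1"

```text
time_s: 23.3
eef_pos: [604.4, 186.3, 42.0]
ee_rot: [0.002, 0.039, 0.999, -0.0]
force: [0.7, -0.5, -0.3]
grip_width: 0.311
```

```bash
python3 - <<'E'
from h import *
st()
E
```

```text
t23.30 tcp [604.4 186.3  42. ] jaw yaw deg 85.6 z [ 0.004 -0.001 -1.   ] F [ 0.7 -0.5 -0.3] w 0.311 q6 -1.38
```

Bottom ≈18 mm, just above the rim. I'll centre it and go down in small steps.

Request:
play_rows --pt "-1 2 -1 0 0.004 0 -1" --pt "0 0 -1 0 0 0 -1" --pt "0 0 -1 0 0 0 -1"

```text
time_s: 23.55
eef_pos: [604.2, 188.4, 40.6]
ee_rot: [0.001, 0.039, 0.999, -0.0]
force: [-0.3, -0.8, -0.5]
grip_width: 0.317
```

Request:
play_rows --pt "0 0 -1 0 0 0 -1" --pt "0 0 -1 0 0 0 -1"

```text
time_s: 23.72
eef_pos: [604.4, 188.6, 38.9]
ee_rot: [0.002, 0.039, 0.999, -0.0]
force: [0.4, 0.1, 0.1]
grip_width: 0.315
```

```bash
python3 - <<'E'
from h import *
st()
E
```

```text
t23.72 tcp [604.4 188.6  38.9] jaw yaw deg 85.6 z [ 0.003 -0.    -1.   ] F [0.4 0.1 0.1] w 0.315 q6 -1.37
```

Request:
play_rows --pt "-0.5 0 -1.5 0 0.003 0 -1" --pt "0 0 -1.5 0 0 0 -1"

```text
time_s: 23.88
eef_pos: [604.0, 188.7, 35.9]
ee_rot: [0.0, 0.039, 0.999, -0.0]
force: [0.3, -0.3, -1.2]
grip_width: 0.317
```

Request:
play_rows --pt "0 0 -1 0 0 0 -1"

```text
time_s: 23.97
eef_pos: [603.9, 188.7, 34.6]
ee_rot: [0.0, 0.039, 0.999, -0.0]
force: [0.0, -0.6, -0.5]
grip_width: 0.313
```

Request:
play_rows --pt "0 0 -1 0 0 0 -1"

```text
time_s: 24.05
eef_pos: [603.9, 188.7, 33.5]
ee_rot: [0.0, 0.039, 0.999, -0.0]
force: [-0.6, -0.1, 2.3]
grip_width: 0.317
```

Contact at the expected floor height. I'll release and back away to a viewing pose.

Request:
play_rows --pt "0 0 0 0 0 0 0.4" --pt "0 0 0 0 0 0 0.4" --pt "0 0 0 0 0 0 0.4" --pt "0 0 15 0 0 0 0.4" --pt "0 0 35 0 0 0 0.4"

```text
time_s: 24.47
eef_pos: [600.4, 188.1, 77.7]
ee_rot: [-0.006, 0.039, 0.999, -0.001]
force: [0.5, -0.5, 0.7]
grip_width: 0.698
```

Request:
play_rows --pt "-10 -5 35 0 0 0 0.4" --pt "-25 -8 35 0 0 0 0.4" --pt "-30 -10 35 0 0 0 0.4" --pt "-30 -10 35 0 0 0 0.4" --pt "-25 -5 20 0 0 0 0.4"

```text
time_s: 24.88
eef_pos: [487.9, 152.1, 233.2]
ee_rot: [-0.004, 0.039, 0.999, -0.001]
force: [0.4, 0.6, -0.3]
grip_width: 0.697
```

Request:
play_rows --pt "0 0 0 0 0 0 0.4"

```text
time_s: 24.97
eef_pos: [486.2, 151.9, 237.9]
ee_rot: [-0.001, 0.039, 0.999, -0.001]
force: [-0.2, -0.1, 1.4]
grip_width: 0.703
```

```bash
python3 - <<'E'
from h import *
st()
c=optics.capture("wrist");I=c["img"];H=cv2.cvtColor(I,cv2.COLOR_BGR2HSV);G=cv2.cvtColor(I,cv2.COLOR_BGR2GRAY)
ctr={"red":(508.7,195.2,30),"ochre":(602,188,51),"blue":(594.3,94.6,26),"green":(501.2,102.5,45)}
for n,(x,y,z) in ctr.items():
    p=proj(c,(x,y,z)); print(n,"expected px of part top",np.round(p,1), "module ctr px",np.round(proj(c,(x,y,17)),1))
    a,b=map(int,p)
    m=np.zeros_like(G);sl=np.s_[b-36:b+36,a-36:a+36]
    if n=="red": m[sl]=cv2.inRange(H,np.array((20,45,90)),np.array((35,255,255)))[sl]
    elif n=="ochre": m[sl]=(G<75)[sl]*255
    else: m[sl]=cv2.inRange(H,np.array((0,0,110)),np.array((180,40,255)))[sl]
    m=cv2.morphologyEx(m,cv2.MORPH_OPEN,np.ones((3,3)))
    for q in cv2.findContours(m,0,1)[0]:
        if cv2.contourArea(q)>120: e=cv2.minEnclosingCircle(q); r=cv2.minAreaRect(q); print("   ",round(cv2.contourArea(q)),np.round(e[0],1),round(e[1],1),"world",np.round(on_z(c,e[0],z),1),"rect",np.round(np.hstack(r),1))
for n,v in modules(c,(150,80,520,470)).items(): print(n,np.round(np.hstack(v),1))
b,a=map(int,proj(c,(602,188,51)))[::-1] if 0 else (int(proj(c,(602,188,51))[1]),int(proj(c,(602,188,51))[0]))
print(G[b-40:b+32:4,a-40:a+40:4])
E
```

```text
t24.97 tcp [486.2 151.9 237.9] jaw yaw deg 85.6 z [-0.002 -0.001 -1.   ] F [-0.2 -0.1  1.4] w 0.703 q6 -1.42
red expected px of part top [359.1 230.3] module ctr px [357.6 227.2]
    469 [358.2 229.3] 13.8 world [507.7 194.3] rect [358.5 230.   26.   25.   90. ]
ochre expected px of part top [358.4 328. ] module ctr px [354.7 312.4]
    609 [355.  314.8] 18.2 world [587.5 185.3] rect [354.  310.8  27.5  33.7  62.4]
    271 [391. 320.] 28.1 world [595.7 220. ] rect [390. 320.  56.   6.  90.]
blue expected px of part top [266.1 315.7] module ctr px [267.1 311.9]
    2951 [268.2 310.4] 32.3 world [588.4  97.4] rect [267.5 310.5  62.2  60.8  45. ]
green expected px of part top [261.1 233.7] module ctr px [264.9 226.8]
    2428 [264.5 226.8] 37.0 world [495.  106.4] rect [264.5 229.   56.   55.   90. ]
red [574.7 181.8 104.8 233.4  80.5]
ochre [555.1 169.7  45.7   1.1  85.7]
blue [676.9 205.5 317.5 242.8  87. ]
green [501.9 102.3  92.8  92.7  85.7]
[[177 177 177 177 178 176 176 177 175 176 174 176 175 174 173 173 172 171
  168 169]
 [177 176 176 177 177 177 176 175 172 162 165 173 172 174
[... 688 characters left out ...]
 171 143
   20  24]
 [174 173 174 174 173 155  90  70 135 139 142 144 141  60 132 171 171 123
   24  13]
 [175 173 172 173 174 172 168  84  48 140 141 141  87  84 153 170 170 144
   25  14]
 [173 172 174 174 174 173 171 166  63  30  35  26  62  87 170 170 171 150
   24  14]
 [173 173 173 172 173 172 172 172 166  76  77  91 138 171 170 170 170 167
   21  19]
 [157 173 173 172 172 172 172 173 172 172 172 172 170 171 171 171 171 170
   39  21]
 [121 172 173 172 172 172 172 173 170 170 168 170 169 169 169 170 170 170
   90  21]
 [168 179 180 178 177 182 163 182 178 178 168 164 176 163 174 174 181 180
  179  26]
 [183 175 182 174 177 178 185 183 173 172 170 176 175 174 179 183 183 178
  182  67]]
```

```bash
python3 - <<'E'
from h import *
c=optics.capture("wrist");G=cv2.cvtColor(c["img"],cv2.COLOR_BGR2GRAY)[275:350,230:306]
k=cv2.HoughCircles(cv2.resize(G,None,fx=4,fy=4,interpolation=2),cv2.HOUGH_GRADIENT,1,20,param1=80,param2=18,minRadius=80,maxRadius=112)
for x,y,r in k[0][:3]:
    p=(x/4+230,y/4+275); print(np.round(p,1),"r px",r/4,"xy",on_z(c,p,26),"r mm at z26",np.linalg.norm(on_z(c,(p[0]+r/4,p[1]),26)-on_z(c,p,26)), "pocket rim px",proj(c,(594.3,94.6,17)))
s=sense();print(s["time_s"],s["force"])
E
```

```text
[268.9 315.4] r px 27.3 xy [594.45301665  97.85595007] r mm at z26 28.43314524427048 pocket rim px [266.80401804 311.58083654]
[266.6 320.4] r px 26.475 xy [599.9815484   94.89182819] r mm at z26 27.682748806026304 pocket rim px [266.80401804 311.58083654]
[262.9 316.9] r px 23.45 xy [595.6877215   91.43159468] r mm at z26 24.45382148927693 pocket rim px [266.80401804 311.58083654]
25.0667 [-0.24169364 -0.07322615 -0.20752965]
```

```bash
python3 -c "
from rig import ctrl; print(ctrl.finish_job())"
```

```text
the job is handed in; nothing more can be done
None
```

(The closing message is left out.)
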